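# Fit a fresh drying tube to the gas manifold

## Robot

A 7-joint arm with a two-finger parallel gripper is mounted at the origin on the work surface. World frame = base frame: x ahead of the robot, y to its left, z up, the work surface at z = 0. Lengths are in mm, angles in degrees, forces in N, time in s.
With the tool pointing down it reaches from about 350 to 775 mm from the base axis. Payload 3.1 kg.
Tool frame: the origin (TCP) lies at the very end of the fingers, on their centre line; the grasp point (between the pads) lies 19 mm behind it; z points along the fingers, y is the line along which they close (so a half turn about z gives the same grasp; the last joint's range is limited). The gripper opens to 85 mm and grips with 20 to 120 N. Pads are 22 mm wide; open, the fingers measure 114 mm over their backs; the gripper's body (76 mm by 85 mm) begins 54 mm behind the grasp point. The pads swing forward as they close: fully open they stand 13 mm farther back than shut.
Start: joints at [-73.78, 17.813, 0.802, 86.603, -0.252, 75.585, -1.558], TCP at [175.489, 521.269, 231.304] pointing down, gripper open.
Joint ranges: [-154.91, 154.91], [-16.99, 109.72], [-72.82, 74.43], [7.12, 147.25], [-82.49, 262.49], [11.32, 116.49], [-174.64, 174.64]. Speed limits (degrees/s): [159.86, 159.86, 180, 180, 180, 180, 180].

## Interface

Orientations are given as a 3x3 rotation matrix whose columns are the frame's x, y, z axes.
In Python, from station import r gives the robot as it stands.
- The arm moves only by the tool carry_out, never from a script. Its argument "rows" is a list of rows, each an object with "dp": the shift along the tool's x, y, z each as a share of 40 cm, from -1 to 1, a list of three; "angular": the turn, a rotation vector about the tool's x, y, z each as a share of 180 degrees, from -1 to 1, a list of three. A call has 1 to 5 rows; each row is the pose to reach, as a shift and turn from the pose commanded when the call began, along the tool's axes at that moment, turning the shorter way round; what a row does not reach only later rows make up. A row lasts 1/12 s, in which the tool goes at most 41.7 mm and 7.16 degrees, less where a joint would pass 70% of its speed; a pose out of reach is approached as far as the arm can. A call with a number of a shift or a turn outside -1 to 1 is refused whole. A call with a gripper value outside its range is refused whole. "fingers" is the finger opening in mm, from 0 to 85.4, set as the call begins (left out, the last holds). The fingers move at their own pace and stop on an object; "grip_force" is the grip in N (left out, the last holds). Time passes only in rows, so rows that repeat a pose let the fingers close. It gives the time, the measured TCP pose, the force, the opening and the grip force at its end, in the units of the state.
- r.state(): the state, without advancing time (a new reading comes with each control period).
- r.capture(name): name is "scene" or "top"; returns (picture, depth): 384x512x3 uint8, red, green, blue; 384x512 float32, mm along the optical axis (not along the pixel's ray), 0 where there is no reading.
- r.camera_model(name): a dict with "fx", "fy", "cx", "cy" (pixels), "origin" and "orientation" of the camera in the world. Camera axes: x right, y up, looking along -z (the intrinsics and any distortion apply to the point x, -y, -z); pixel columns grow to the right and rows downward; lengths in mm; the calibration is good to about 2 mm. A picture is of the moment at which its call begins. camera_model takes no time and is no camera call.
- r.sign_off(): hands the job in; it is judged then, once.
Trained networks look in the newest picture that a camera, given by its name, has taken for a name from the list of things; names that differ only in an ending like _2 or _b are one class to them, and where a whole thing is asked for, a point or a joint stands for the part that bears it (a point fixed in the world has none). Each returns a list of dicts, best first, with "confidence" (0 to 1); they miss things now and then, are a little off and sometimes report something else, mostly with a low value. They report only what shows in the picture. A call takes as long as a camera call. They do not tell look-alikes from the thing itself.
- r.search_frame(camera, name): "extent" ([left, top, right, bottom] in pixels, round what is visible of it).
- r.spot_point(camera, name): "at" ([column, row] in pixels: a listed point, or the origin of a listed thing).
The state is a dict: "t": time; "joint_positions": joint angles; "joint_vel": joint speeds; "tau": joint torques, N m; "ee_pos": TCP position; "ee_rot": TCP orientation; "contact_force": force on the tool from outside, world axes, zero at the start; "ft_torque": the same for the moment, N m; "gripper_width": finger opening in mm; "grip_force": force on a finger pad.
Only numpy, scipy, OpenCV 4.12 (cv2) and the standard library are available. Lean on these libraries where they do the work, as an engineer would, in place of code of your own. Each camera call takes 0.05 s, during which the arm holds its last target. There are 200 camera calls.

## Task

Put the nitrogen line back in service: take the fresh (blue) drying tube from the white stand and push its stem into the push-in fitting of the gas manifold, through the collet and past the seal until it bottoms on the shoulder inside, pressing firmly but never ramming it. Only once the tube is fully home and released, swing the yellow valve lever all the way open, in line with the manifold; leave the spent (pink) tube in the stand and the bottle and jar where they are.

Things in the scene. Friction and masses are not known exactly. Their poses are not given: they have to be found in the camera images.
- fresh_mid (a point): Fresh drying tube, loose, upright, 70 g (0.8 to 1.3 times): clear barrel of BLUE beads with white end caps, 28 mm diameter, 66 mm tall; 14 mm black outlet, 3 mm high, on top; below, a white stem 12 mm diameter, 44 mm long. This point is the barrel's centre, z up along the tube: barrel bottom 33 mm, stem end 77 mm below it, top 36 mm above. Starts in a hole of the stand, barrel resting on its top.
- fresh_tip (a point): Centre of the lower end of the fresh tube's stem, 77 mm below fresh_mid along the tube's axis. The lowest 4 mm of the stem taper from 12 to 8.4 mm diameter. Once past the seal, friction holds the tube in the fitting when it is let go.
- spent_mid (a point): Spent drying tube, same shape as the fresh one but with PINK beads, in the other hole of the stand (which hole varies); the same point of it. To be left alone.
- rack: White plastic stand, fixed, 160 (x) x 56 (y) mm, 54 mm high; origin at the centre of its underside. Two 18 mm holes, 48 mm deep, 48 mm either side of the centre along its x axis.
- manifold: Fixed gas manifold: base plate 85 x 250 mm, on it an aluminium block 50 (x) x 210 (y) mm, top 40 mm above the bench. Origin at the centre of the underside. The push-in fitting stands upright on it at x = 0, y = +75 mm; the valve pivot is at x = 0, y = -75 mm; a round gauge at y = 0, 90 mm high at most; a copper pipe leaves the -y end, 23 mm up.
- port (a point): Centre of the mouth of the upright push-in fitting, 76 mm above the bench, z up: blue ring, 21 mm outside, chamfered from 17 to the 13.2 mm bore. Going in, the stem meets a sprung collet 4 to 9 mm down (drag about 3 N), a tight seal 10 to 16 mm down (then drag of about 6 to 16 N in all) and last a solid, unseen shoulder, 19 to 31 mm down, to be felt. Over 30 N on the shoulder is ramming.
- valve (a joint): Quarter turn of the yellow valve lever about an upright pivot, rad: 0 is shut (lever along the manifold's -x), 1.57 fully open (lever along its -y, away from the fitting, in line with the block). It opens counter-clockwise seen from above, with stiff friction of about 0.2 N m, stays where left and has end stops. Starts between 0 and 0.12.
- lever_end (a point): Centre of the lever's yellow sleeve near its free end, 70 mm from the pivot, 67 mm above the bench. The sleeve is 60 mm long (28 to 88 mm from the pivot), 14 mm wide and 14 mm tall (60 to 74 mm above the bench).
- amber: Amber bottle with black cap, loose bystander, 62 mm diameter, 120 mm tall; origin at the centre of its underside.
- jar: Grey jar with white lid, loose bystander, 60 mm diameter, 78 mm tall; origin at the centre of its underside.
There are look-alikes about, which are no part of the job. What is shaped like the part that bears fresh_mid but red or turquoise is not meant.

How it is judged (in metres and radians):
On the way, in this order (a step that is already met when the one before it is completed fails the run):
1. the fresh tube's stem is fully home: its end within 1.5 mm of the shoulder in the fitting, the tube upright (distance between fresh_tip and shoulder_c0 below 0.0115 m and horizontal distance between fresh_tip and port below 0.003 m and angle between fresh_mid's own z axis and vertical below 0.1 rad), for 0.2 s.
2. the tube is released, still home (contact force between the fingers and fresh below 0.05 N and distance between fresh_tip and shoulder_c0 below 0.0115 m), for 0.1 s.
3. the valve lever is fully open (at least 1.45 rad) (value of joint valve above 1.45 rad), for 0.2 s.
At the end, for the whole second after the job is handed in: The fresh tube stands upright in the fitting (within 0.1 rad), released, its stem end within 1.5 mm of the shoulder; the valve lever is at 1.45 rad or more; the spent tube is within 15 mm and the bottle and jar within 20 mm of where they stood (all of step 1 and value of joint valve above 1.45 rad and distance of spent_mid from where it was at the start of the episode below 0.015 m and distance of each of amber, jar from where it was at the start of the episode below 0.02 m); the robot touches nothing.
It fails at once if the tube is rammed: more than 30 N on the shoulder in the fitting, or 45 N on the rest of the manifold (contact force between fresh and shoulder_c0 above 30 N or contact force between fresh and manifold above 45 N).
It fails at once if the valve is opened (past 0.35 rad) before the tube is home (value of joint valve above 0.35 rad and distance between fresh_tip and shoulder_c0 above 0.013 m).
It fails at once if the spent tube, the bottle or the jar is disturbed (distance of spent_mid from where it was at the start of the episode above 0.015 m or distance of any of amber, jar from where it was at the start of the episode above 0.02 m).
It also fails if it takes over 72 s, if anything falls off the work surface, if the arm or the gripper's body presses on something with over 40 N, if the wrist force passes 120 N, or if a joint passes its speed limit or range.

## Working session

There is one attempt and no reset: what is moved stays moved. The work goes in short steps, Python scripts to look and compute and a tool call to move; the robot and the scene stay as the last step left them, time stands still between calls to the robot, and variables do not carry over. Pictures are saved under pics/ and viewed, at most 12 in all, crops included, and the job is handed in when it is done.

Besides the shell and the picture viewer there is one more tool, called after "Call:" as name(argument=value, ...), one argument or row to a line, values as JSON. carry_out: Moves the arm, as the interface text tells. Its arguments: {"type":"object","properties":{"rows":{"type":"array","items":{"type":"object","properties":{"dp":{"type":"array","items":{"type":"number","minimum":-1,"maximum":1}},"angular":{"type":"array","items":{"type":"number","minimum":-1,"maximum":1}}}}},"fingers":{"type":"number"},"grip_force":{"type":"number"}},"required":["rows"]}

```bash
mkdir -p pics; ls
cat > h.py <<'E'
import numpy as np, cv2
from station import r
def world(cam,u,v,d):
    m=r.camera_model(cam);p=np.array([(u-m['cx'])/m['fx']*d,-(v-m['cy'])/m['fy']*d,-d])
    return np.array(m['origin'])+np.array(m['orientation'])@p
def atz(cam,u,v,z):
    o=np.array(r.camera_model(cam)['origin']);w=world(cam,u,v,1000.)-o
    return o+w*(z-o[2])/w[2]
def pix(cam,p):
    m=r.camera_model(cam);q=np.array(m['orientation']).T@(np.array(p)-np.array(m['origin']))
    return m['cx']+m['fx']*q[0]/-q[2], m['cy']-m['fy']*q[1]/-q[2]
def cloud(cam,depth):
    m=r.camera_model(cam);h,w=depth.shape;u,v=np.meshgrid(np.arange(w),np.arange(h))
    p=np.stack([(u-m['cx'])/m['fx']*depth,-(v-m['cy'])/m['fy']*depth,-depth],-1)
    return p@np.array(m['orientation']).T+np.array(m['origin'])
def move(target,R=None):
    s=r.state();R0=np.array(s['ee_rot']);print('dp',np.round(R0.T@(np.array(target)-s['ee_pos'])/400,4))
    if R is not None:
        print('ang',np.round(cv2.Rodrigues(R0.T@R)[0].ravel()/np.pi,4))
E
python3 - <<'E'
from h import *
np.set_printoptions(precision=3,suppress=True)
s=r.state();print(s)
for c in('scene','top'):
    im,d=r.capture(c);cv2.imwrite(f'pics/{c}0.png',im[...,::-1]);np.save(f'{c}0.npy',d);np.save(f'{c}0i.npy',im)
    print(c,r.camera_model(c))
    for n in('fresh_mid','spent_mid','rack','manifold','port','lever_end','amber','jar'):
        for x in r.spot_point(c,n)[:4]: print(n,np.round(x['at'],1),round(x['confidence'],2))
E
```

```text
pics
{'t': 0.0, 'joint_positions': array([-73.782,  17.861,   0.801,  86.693,  -0.25 ,  75.585,  -1.557]), 'joint_vel': array([ 0.065, -0.074, -0.059,  0.005, -0.031, -0.023, -0.103]), 'tau': array([ -0.   , -37.992,   0.146, -23.059,   0.012,   0.014,   0.   ]), 'ee_pos': array([175.251, 520.544, 230.206]), 'ee_rot': array([[-0.948,  0.319, -0.001],
       [ 0.319,  0.948, -0.002],
       [-0.   , -0.002, -1.   ]]), 'contact_force': array([ 0.641,  0.129, -0.237]), 'ft_torque': array([ 0.033, -0.022,  0.032]), 'grip_force': 0.0, 'gripper_width': 85.17621400092511}
scene {'fx': 397.1641178629679, 'fy': 397.1641178629679, 'cx': 257.6195857356458, 'cy': 189.00853259251284, 'origin': array([1031.11 , -204.161,  704.271]), 'orientation': array([[ 0.488, -0.684,  0.543],
       [ 0.873,  0.376, -0.311],
       [ 0.009,  0.625,  0.78 ]])}
fresh_mid [332.5 120.5] 0.77
fresh_mid [279.3 147.7] 0.73
fresh_mid [301.7 125.5] 0.6
spent_mid [330.  152.2] 0.75
rack [310.3 164.3] 0.97
manifold [168.9 225.7] 0.75
port [203.4 194.2] 0.88
lever_end [121.9 190.6] 0.65
lever_end [328.2 154.1] 0.25
amber [328.  263.1] 0.69
jar [262.1 294.9] 0.83
top {'fx': 353.2787464151157, 'fy': 353.2787464151157, 'cx': 255.17942874967264, 'cy': 188.1369112239986, 'origin': array([536.952,  54.25 , 792.268]), 'orientation': array([[-0.02 ,  0.996, -0.088],
       [-1.   , -0.021, -0.002],
       [-0.004,  0.088,  0.996]])}
fresh_mid [131.4 239.8] 0.81
fresh_mid [174.9 248.8] 0.54
spent_mid [169.9 195.9] 0.66
rack [181.8 220.2] 0.57
manifold [338.6 217.5] 0.82
port [308.4 212.4] 0.6
lever_end [379.9 264. ] 0.97
lever_end [179. 222.] 0.68
amber [228.7 115.5] 0.81
```

View pics/scene0.png

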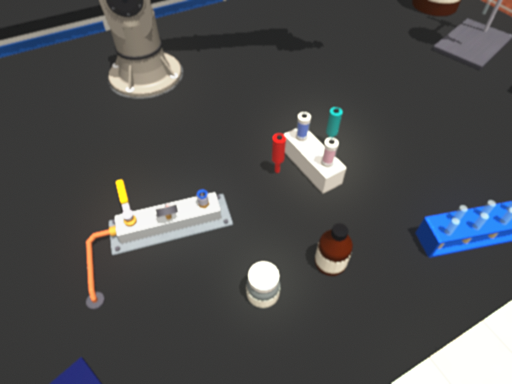

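View pics/top0.png

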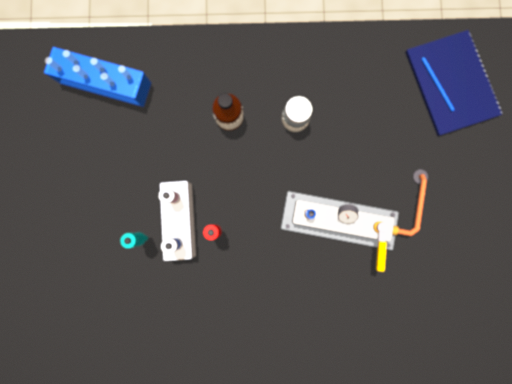

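Scene view candidates for the fresh tube:
- Blue beads in the stand at (303,124) (top view (170,246)). This one fits the description.
- Pink, the spent tube, at (330,150) (top view (168,196)).
- Turquoise look-alike at (335,120) (top view (130,241)).
- Red look-alike at (279,148) (top view (211,232)).

The port is at (203,194) in the scene view and (310,214) in the top view. The lever is at (122,190) in the scene view and (381,257) in the top view. Next I'll check the choice in a close crop and measure.

Run:
```python
from h import *
np.set_printoptions(precision=1,suppress=True)
t=np.load('top0i.npy')[...,::-1];s=np.load('scene0i.npy')[...,::-1]
f=lambda a:cv2.resize(a,None,fx=5,fy=5,interpolation=cv2.INTER_CUBIC)
a=f(t[170:270,110:230]);b=f(s[95:195,260:360][:, :40*0+100])
cv2.imwrite('pics/c1.png',np.hstack([cv2.resize(s[95:195,265:355],(400,444)),cv2.resize(t[175:275,115:205],(400,444))]))
cv2.imwrite('pics/c2.png',np.hstack([cv2.resize(t[185:285,275:405],(520,400),interpolation=cv2.INTER_CUBIC),cv2.resize(s[180:250,180:230],(280,400),interpolation=cv2.INTER_CUBIC)]))
dt=np.load('top0.npy');ds=np.load('scene0.npy')
for n,c,d in(('top','top',dt),('scene','scene',ds)):
    P=cloud(c,d);z=P[...,2];ok=d>0
    print(n,'bench z',np.median(z[ok]))
    for nm,box,lo,hi in(('racktop',(155,170,200,270),46,60),('manitop',(275,185,405,255),33,46),('blueout/pinkout',(155,170,200,270),112,135),('port',(295,200,325,230),60,85),('lever',(365,225,400,280),55,85)) if c=='top' else (('racktop',(275,120,350,195),46,60),('manitop',(105,185,240,250),33,46),('tubeF',(290,105,315,145),80,135),('tubeP',(322,130,345,170),80,135),('port',(190,180,215,212),60,85),('lever',(110,175,140,230),55,85)):
        m=np.zeros_like(ok);m[box[1]:box[3],box[0]:box[2]]=1;m&=ok&(z>lo)&(z<hi)
        q=P[m]
        if len(q)>5: 
            rr=cv2.minAreaRect(q[:,:2].astype(np.float32));print(nm,len(q),q.mean(0),'rect',np.array(rr[0]),np.array(rr[1]),round(rr[2],1),q[:,2].max())
```

```text
top bench z -0.37670769360806844
racktop 1623 [537.2 219.6  53.4] rect [538.1 223. ] [160.4  56.9] 2.6 59.91808578117593
manitop 1780 [ 530.2 -125.9   39.6] rect [ 529.7 -136.1] [221.9  50.2] 78.2 45.74265930975628
blueout/pinkout 358 [536.9 222.1 120. ] rect [537.7 222.4] [121.7  26.8] 2.7 125.8211656692248
port 87 [545.9 -55.9  72.2] rect [545.9 -56.3] [21.9 20.8] 22.0 77.97694347019831
lever 374 [ 474.8 -197.2   69.5] rect [ 474.3 -199. ] [17.8 93.1] 84.2 76.24711797365308
scene bench z -2.021500791791482
racktop 1139 [547.8 218.4  51.9] rect [538.2 225.5] [154.6 156.2] 44.7 59.989008138851545
manitop 1707 [ 538.4 -134.1   37.8] rect [ 534.  -130.8] [209.7  52.3] 78.2 45.966482248857574
tubeF 239 [498.6 215.5 106. ] rect [494.4 218.8] [27.9 27.1] 40.7 122.51618257797622
tubeP 266 [593.8 220.2 106.3] rect [588.4 224.8] [27.3 29.5] 60.0 122.77490297737745
port 113 [551.3 -58.2  69. ] rect [551. -58.] [20.4 21.1] 30.0 75.07018769017361
lever 318 [ 485.6 -199.9   67.3] rect [ 480.1 -198.1] [19.5 98.4] 80.7 74.56034779175036
```

View pics/c1.png

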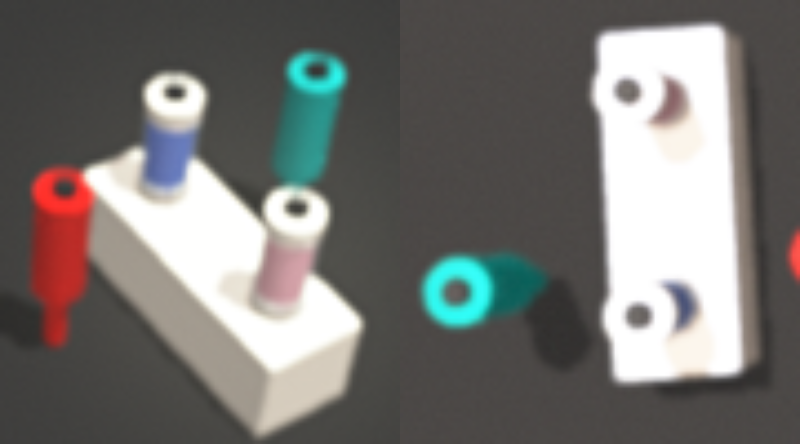

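View pics/c2.png

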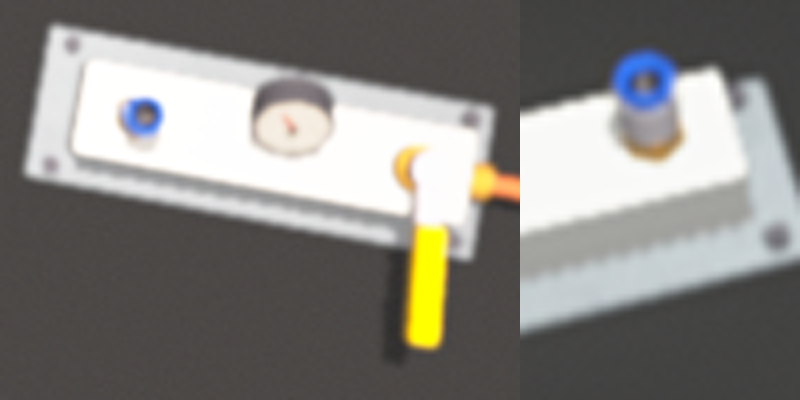

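The crop confirms the blue tube is in the near, low-x hole (crop (175,90) and (638,316)), with pink in the far hole. The second crop shows the port mouth at top (311,214.5) and scene (202.3,194.5). The lever points toward -x.

Run:
```python
from h import *
np.set_printoptions(precision=1,suppress=True)
print('fresh top',atz('top',168.5,246.0,123),atz('scene',265+174*.225,95+91*.225,123))
print('spent top',atz('top',115+228*.225,175+91*.225,123),atz('scene',265+296*.225,95+207*.225,123))
print('port',atz('top',311,214.5,76),atz('scene',202.3,194.5,76))
P=cloud('top',np.load('top0.npy'))
for n,(u,v) in dict(turq=(130,241),red=(211,232),gauge=(347,215)).items():
    q=P[v-8:v+9,u-8:u+9].reshape(-1,3);print(n,np.median(q[q[:,2]>q[:,2].max()-8],0))
t=np.load('top0i.npy').astype(int);z=P[...,2]
m=(t[...,0]>150)&(t[...,1]>150)&(t[...,2]<90)&(z>60);m[:,:365]=0;m[:225]=0
q=P[m];print('sleeve',len(q),q.mean(0),cv2.minAreaRect(q[:,:2].astype(np.float32)))
# manifold axis
m=(z>33)&(z<46);m[:,:275]=0;m[:,405:]=0
for lo,hi in((-250,0),):
    qq=P[m][:,:2];c=qq-[532,-133];print(cv2.minAreaRect(qq.astype(np.float32)))
```

```text
fresh top [490.3 220.4 123. ] [494.8 218.9 123. ]
spent top [585.5 224.7 123. ] [590.6 224.1 123. ]
port [544.3 -56.1  76. ] [553.2 -57.6  76. ]
turq [537.   54.2 792.3]
red [537.   54.2 792.3]
gauge [537.   54.2 792.3]
sleeve 233 [ 458.2 -191.3   81.5] ((506.8612365722656, -82.67512512207031), (274.72259521484375, 56.06050109863281), 66.07211303710938)
((596.9236450195312, -79.15133666992188), (355.59490966796875, 170.87393188476562), 37.666507720947266)
```

Run:
```python
from h import *
move([492.5,220,225],np.array([[0,1,0],[1,0,0],[0,0,-1.]]))
```

```text
dp [-0.9914 -0.4609  0.0158]
ang [ 0.     -0.      0.3966]
```

Call:
carry_out(
  rows=[
    {"dp":[-0.991,-0.461,0.014],"angular":[0,0,0.397]},
    {"dp":[-0.991,-0.461,0.014],"angular":[0,0,0.397]},
    {"dp":[-0.991,-0.461,0.014],"angular":[0,0,0.397]},
    {"dp":[-0.991,-0.461,0.014],"angular":[0,0,0.397]},
    {"dp":[-0.991,-0.461,0.014],"angular":[0,0,0.397]},
  ],
  fingers=62,
  grip_force=30,
)

```text
t: 1.32
ee_pos: [327.6, 376.3, 228.9]
ee_rot: [[-0.577, 0.817, 0.0], [0.817, 0.577, 0.001], [0.0, 0.001, -1.0]]
contact_force: [0.8, 0.3, 0.4]
gripper_width: 61.9
grip_force: 0.0
```

```bash
cat > go.py <<'E'
import sys
from h import *
move([float(a) for a in sys.argv[1:4]],np.array([[0,1,0],[1,0,0],[0,0,-1.]]))
E
python3 go.py 492.5 220 225
```

```text
dp [-0.557   0.1112  0.0096]
ang [ 0.0002 -0.0002  0.1959]
```

Call:
carry_out(
  rows=[
    {"dp":[-0.557,0.111,0.009],"angular":[0,0,0.196]},
    {"dp":[-0.557,0.111,0.009],"angular":[0,0,0.196]},
    {"dp":[-0.557,0.111,0.009],"angular":[0,0,0.196]},
    {"dp":[-0.557,0.111,0.009],"angular":[0,0,0.196]},
    {"dp":[-0.557,0.111,0.009],"angular":[0,0,0.196]},
  ],
)

```text
t: 1.73
ee_pos: [479.6, 233.8, 225.7]
ee_rot: [[0.0, 1.0, 0.001], [1.0, -0.0, 0.001], [0.001, 0.001, -1.0]]
contact_force: [0.1, 0.8, -0.7]
gripper_width: 62.2
grip_force: 0.0
```

```bash
python3 go.py 492.5 220 165
```

```text
dp [-0.0347  0.0321  0.1518]
ang [ 0.0002 -0.0003 -0.0001]
```

Call:
carry_out(
  rows=[
    {"dp":[-0.035,0.029,0.1]},
    {"dp":[-0.035,0.029,0.2]},
    {"dp":[-0.035,0.029,0.27]},
    {"dp":[-0.035,0.029,0.32]},
    {"dp":[-0.035,0.029,0.367]},
  ],
)

```text
validation failed for argument at $.ro...
```

Call:
carry_out(
  rows=[
    {"dp":[0,0,0]},
    {"dp":[0,0,0]},
  ],
)

```text
validation failed for argument at $.ro...
```

Run:
```python
from h import *
s=r.state();print(s['ee_pos'],s['contact_force'])
im,d=r.capture('scene');a=im[70:190,230:380,::-1];im,d=r.capture('top');b=im[170:290,90:240,::-1]
cv2.imwrite('pics/g1.png',cv2.resize(np.hstack([a,b]),(800,320),interpolation=cv2.INTER_CUBIC))
```

```text
[479.63672742 233.83993072 225.7072366 ] [ 0.08887043  0.75162796 -0.67421047]
```

View pics/g1.png

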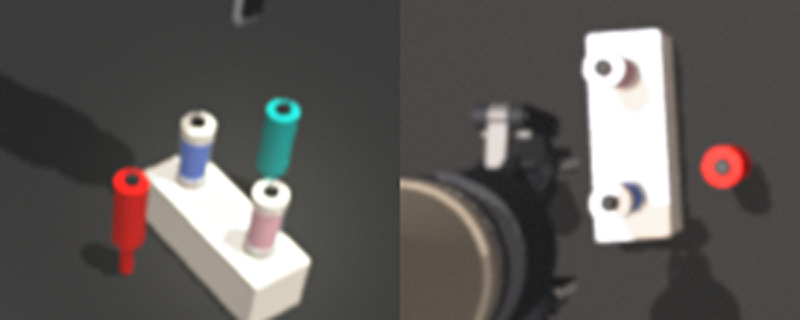

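Run:
```python
from h import *
for c in('top','scene'):
  print(c,[np.round(pix(c,[479.6+k,233.8,225.7]),1) for k in(-31,0,31)], np.round(pix(c,[491,220,123]),1))
```

```text
top [array([143.8, 277.8]), array([143.9, 257.9]), array([144.1, 238.2])] [168.7 245.6]
scene [array([302.8,  62.2]), array([311.2,  70. ]), array([319.9,  78.1])] [303.6 114.3]
```

Call:
carry_out(
  rows=[
    {"dp":[-0.035,0.029,0.1],"angular":[0,0,0]},
    {"dp":[-0.035,0.029,0.15],"angular":[0,0,0]},
    {"dp":[-0.035,0.029,0.15],"angular":[0,0,0]},
  ],
)

```text
t: 2.08
ee_pos: [487.0, 218.8, 160.6]
ee_rot: [[-0.003, 1.0, -0.009], [1.0, 0.003, -0.005], [-0.005, -0.009, -1.0]]
contact_force: [-0.7, -0.3, -1.1]
gripper_width: 62.0
grip_force: 0.0
```

Call:
carry_out(
  rows=[
    {"dp":[0,0,0.05],"angular":[0,0,0]},
    {"dp":[0,0,0.1],"angular":[0,0,0]},
    {"dp":[0,0,0.15],"angular":[0,0,0]},
    {"dp":[0,0,0.19],"angular":[0,0,0]},
    {"dp":[0,0,0.206],"angular":[0,0,0]},
  ],
)

```text
t: 2.5
ee_pos: [488.7, 222.2, 81.9]
ee_rot: [[-0.007, 1.0, -0.003], [1.0, 0.007, -0.0], [-0.0, -0.003, -1.0]]
contact_force: [0.2, -0.4, -0.3]
gripper_width: 61.8
grip_force: 0.0
```

Call:
carry_out(
  rows=[
    {"dp":[0,0,0],"angular":[0,0,0]},
    {"dp":[0,0,0],"angular":[0,0,0]},
  ],
)

```text
t: 2.67
ee_pos: [490.7, 222.3, 84.1]
ee_rot: [[-0.006, 1.0, 0.001], [1.0, 0.006, 0.001], [0.001, 0.001, -1.0]]
contact_force: [0.1, 1.5, 0.6]
gripper_width: 62.1
grip_force: 0.0
```

Run:
```python
from h import *
s=r.state();print(s['ee_pos'],s['ee_rot'],s['contact_force'])
im,d=r.capture('scene');a=im[70:190,230:380,::-1]
cv2.imwrite('pics/g2.png',cv2.resize(a,(700,560),interpolation=cv2.INTER_CUBIC))
```

```text
[490.66524868 222.25711468  84.07187753] [[-6.36341060e-03  9.99978871e-01  1.32807225e-03]
 [ 9.99979292e-01  6.36212656e-03  9.68841359e-04]
 [ 9.60371525e-04  1.33420988e-03 -9.99998649e-01]] [0.06181189 1.47201291 0.6284166 ]
```

View pics/g2.png

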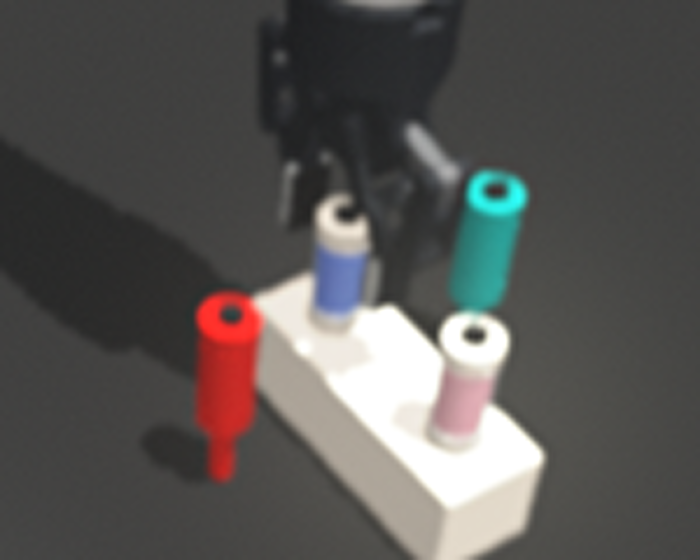

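Call:
carry_out(
  rows=[
    {"dp":[-0.004,0,0.015],"angular":[0,0,0]},
    {"dp":[-0.004,0,0.015],"angular":[0,0,0]},
    {"dp":[-0.004,0,0.015],"angular":[0,0,0]},
  ],
)

```text
t: 2.97
ee_pos: [490.3, 219.6, 77.3]
ee_rot: [[-0.005, 1.0, 0.0], [1.0, 0.005, 0.0], [0.0, 0.0, -1.0]]
contact_force: [0.1, 0.6, -0.1]
gripper_width: 62.1
grip_force: 0.0
```

Call:
carry_out(
  rows=[
    {"dp":[0,0,0],"angular":[0,0,0]},
    {"dp":[0,0,0],"angular":[0,0,0]},
    {"dp":[0,0,0],"angular":[0,0,0]},
    {"dp":[0,0,0],"angular":[0,0,0]},
    {"dp":[0,0,0],"angular":[0,0,0]},
  ],
  fingers=20,
  grip_force=60,
)

```text
t: 3.38
ee_pos: [490.4, 219.9, 77.3]
ee_rot: [[-0.005, 1.0, 0.001], [1.0, 0.005, 0.0], [0.0, 0.001, -1.0]]
contact_force: [0.3, -0.5, 2.6]
gripper_width: 26.8
grip_force: 58.8
```

Call:
carry_out(
  rows=[
    {"dp":[0,0,0],"angular":[0,0,0]},
    {"dp":[0,0,0],"angular":[0,0,0]},
    {"dp":[0,0,0],"angular":[0,0,0]},
    {"dp":[0,0,0],"angular":[0,0,0]},
    {"dp":[0,0,0],"angular":[0,0,0]},
  ],
)

```text
t: 3.8
ee_pos: [490.4, 219.9, 77.3]
ee_rot: [[-0.005, 1.0, 0.001], [1.0, 0.005, 0.0], [0.0, 0.001, -1.0]]
contact_force: [-0.2, -0.5, 4.0]
gripper_width: 26.5
grip_force: 58.9
```

Call:
carry_out(
  rows=[
    {"dp":[0,0,-0.05],"angular":[0,0,0]},
    {"dp":[0,0,-0.11],"angular":[0,0,0]},
    {"dp":[0,0,-0.18],"angular":[0,0,0]},
    {"dp":[0,0,-0.24],"angular":[0,0,0]},
    {"dp":[0,0,-0.28],"angular":[0,0,0]},
  ],
)

```text
t: 4.22
ee_pos: [490.7, 219.9, 190.7]
ee_rot: [[-0.005, 1.0, 0.002], [1.0, 0.005, 0.001], [0.001, 0.002, -1.0]]
contact_force: [0.7, 0.3, -0.8]
gripper_width: 26.5
grip_force: 59.8
```

```bash
python3 go.py 510 -60 187;python3 go.py 510 80 187
```

```text
dp [-0.7     0.0445  0.0087]
ang [ 0.0006 -0.0003  0.0017]
dp [-0.3501  0.0464  0.009 ]
ang [ 0.0006 -0.0003  0.0017]
```

Call:
carry_out(
  rows=[
    {"dp":[0,0,-0.08],"angular":[0,0,0]},
    {"dp":[-0.08,0.0,-0.1],"angular":[0,0,0]},
    {"dp":[-0.18,0.02,-0.1],"angular":[0,0,0]},
    {"dp":[-0.28,0.05,-0.1],"angular":[0,0,0]},
    {"dp":[-0.38,0.08,-0.1],"angular":[0,0,0]},
  ],
)

```text
t: 4.63
ee_pos: [522.5, 67.1, 228.6]
ee_rot: [[-0.007, 1.0, -0.001], [1.0, 0.007, 0.0], [0.0, -0.001, -1.0]]
contact_force: [0.2, -0.5, 0.1]
gripper_width: 26.7
grip_force: 59.9
```

Call:
carry_out(
  rows=[
    {"dp":[-0.08,0.02,0],"angular":[0,0,0]},
    {"dp":[-0.16,0.04,0.02],"angular":[0,0,0]},
    {"dp":[-0.24,0.06,0.04],"angular":[0,0,0]},
    {"dp":[-0.3,0.062,0.06],"angular":[0,0,0]},
    {"dp":[-0.31,0.062,0.06],"angular":[0,0,0]},
  ],
)

```text
t: 5.05
ee_pos: [546.1, -63.2, 202.6]
ee_rot: [[0.004, 1.0, -0.005], [1.0, -0.004, -0.005], [-0.005, -0.005, -1.0]]
contact_force: [-1.3, -0.2, -0.9]
gripper_width: 26.7
grip_force: 59.8
```

```bash
python3 go.py 548 -57 187
```

```text
dp [0.0156 0.0047 0.0388]
ang [-0.0015  0.0016 -0.0014]
```

Call:
carry_out(
  rows=[
    {"dp":[0,0,0.04],"angular":[0,0,0]},
    {"dp":[0,0,0.08],"angular":[0,0,0]},
    {"dp":[0,0,0.08],"angular":[0,0,0]},
    {"dp":[0,0,0.08],"angular":[0,0,0]},
  ],
)

```text
t: 5.38
ee_pos: [547.2, -54.8, 171.7]
ee_rot: [[-0.006, 1.0, -0.004], [1.0, 0.006, 0.001], [0.001, -0.004, -1.0]]
contact_force: [1.1, -0.2, 0.0]
gripper_width: 26.5
grip_force: 59.9
```

Run:
```python
from h import *
s=r.state();print(s['ee_pos'],s['ee_rot'])
im,d=r.capture('scene');a=im[125:215,150:255,::-1];im,d2=r.capture('top');b=im[155:245,250:355,::-1]
np.save('s1i.npy',im)
cv2.imwrite('pics/p1.png',cv2.resize(np.hstack([a,b]),(800,343),interpolation=cv2.INTER_CUBIC))
e=s['ee_pos']
for c in('scene','top'):
  print(c,'tip',pix(c,[e[0],e[1],e[2]-67.3]),'top',pix(c,[e[0],e[1],e[2]+46]))
```

```text
[547.20238088 -54.81734743 171.66161549] [[-6.17838712e-03  9.99974757e-01 -3.50899306e-03]
 [ 9.99980756e-01  6.18031681e-03  5.39350180e-04]
 [ 5.61023254e-04 -3.50559322e-03 -9.99993698e-01]]
scene tip (np.float64(200.90931203029942), np.float64(182.91916429402625)) top (np.float64(194.2187816662172), np.float64(141.27690338346522))
top tip (np.float64(312.5442841004903), np.float64(212.80736288309913)) top (np.float64(323.5830515647022), np.float64(211.53732322001218))
```

View pics/p1.png

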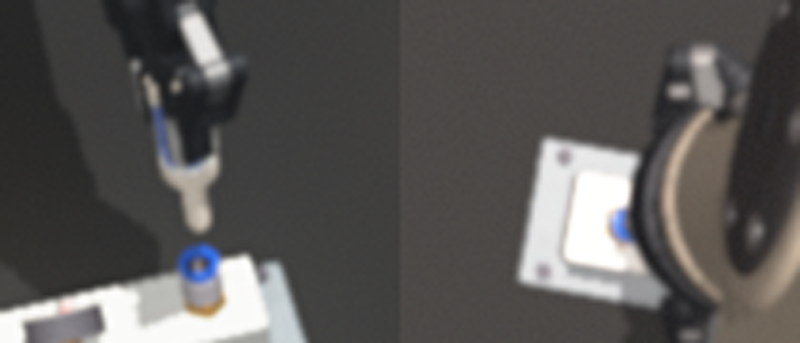

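Run:
```python
from h import *
e=np.array([547.2,-54.8,104.4])
up=np.array(pix('scene',[548,-57,104.4]))-pix('scene',[548,-57,76]);print('up',up)
J=np.array([np.array(pix('scene',e+v))-pix('scene',e) for v in np.eye(3)]).T;print(J)
port=np.array([202.5,194.3]);tip=np.array([202.5,183.4])
print('tip-expected',tip-(port+up),'dxy to move',np.linalg.solve(J[:,:2],port+up-tip))
```

```text
up [-1.47100287 -8.98826609]
[[ 0.209745    0.46871397 -0.05238226]
 [ 0.34556993 -0.18941735 -0.32608219]]
tip-expected [ 1.47100287 -1.91173391] dxy to move [ 3.06105287 -4.50817246]
```

Call:
carry_out(
  rows=[
    {"dp":[-0.008,0.006,0.03],"angular":[0,0,0]},
    {"dp":[-0.008,0.006,0.055],"angular":[0,0,0]},
    {"dp":[-0.008,0.006,0.055],"angular":[0,0,0]},
    {"dp":[-0.008,0.006,0.055],"angular":[0,0,0]},
    {"dp":[-0.008,0.006,0.055],"angular":[0,0,0]},
  ],
)

```text
t: 5.9
ee_pos: [550.7, -58.9, 150.8]
ee_rot: [[-0.005, 1.0, -0.0], [1.0, 0.005, -0.0], [-0.0, -0.0, -1.0]]
contact_force: [-0.1, 0.1, -1.1]
gripper_width: 26.7
grip_force: 59.9
```

Run:
```python
from h import *
s=r.state();print(s['ee_pos'],s['contact_force'])
im,d=r.capture('scene');a=im[160:220,170:240,::-1]
cv2.imwrite('pics/p2.png',cv2.resize(a,(700,600),interpolation=cv2.INTER_CUBIC))
e=s['ee_pos'];t=np.array([e[0],e[1],e[2]-67.3])
f=lambda p:(np.array(pix('scene',p))-[170,160])*10
print('tip pred',f(t),'up',f(t)-f([t[0],t[1],76]))
print('d+6',f(t+[0,0,4]))
J=np.array([f(t+v)-f(t) for v in np.eye(3)]).T;print(J)
```

```text
[550.72368259 -58.94435619 150.8132648 ] [-0.07149442  0.05822112 -1.13690682]
tip pred [308.05049616 315.6271263 ] up [ -3.84612266 -23.25416605]
d+6 [305.97948073 303.1054932 ]
[[ 2.06190884  4.60992022 -0.51621857]
 [ 3.45789373 -1.89687243 -3.12112572]]
```

View pics/p2.png

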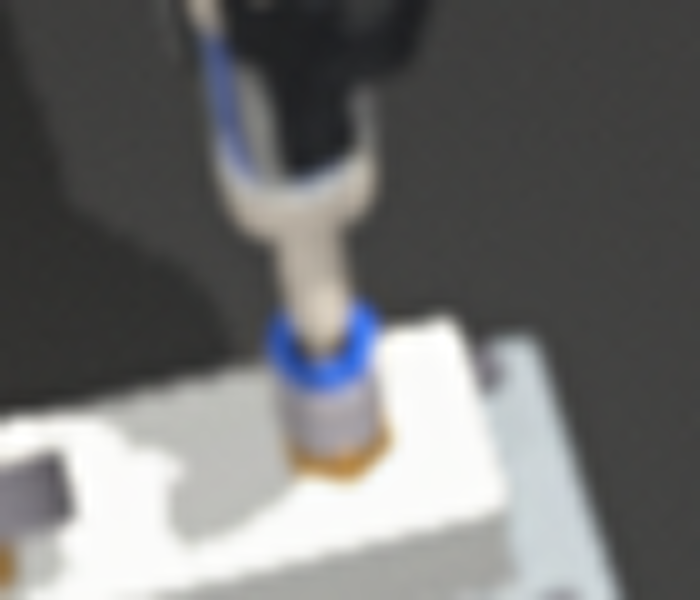

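Call:
carry_out(
  rows=[
    {"dp":[0.004,-0.009,0],"angular":[0,0,0]},
    {"dp":[0.004,-0.009,0],"angular":[0,0,0]},
    {"dp":[0.004,-0.009,0.005],"angular":[0,0,0]},
    {"dp":[0.004,-0.009,0.01],"angular":[0,0,0]},
    {"dp":[0.004,-0.009,0.015],"angular":[0,0,0]},
  ],
)

```text
t: 6.37
ee_pos: [547.2, -57.3, 144.8]
ee_rot: [[-0.005, 1.0, 0.0], [1.0, 0.005, 0.0], [0.0, 0.0, -1.0]]
contact_force: [-0.6, -0.1, 0.0]
gripper_width: 26.7
grip_force: 59.9
```

Call:
carry_out(
  rows=[
    {"dp":[0,0,0.002],"angular":[0,0,0]},
    {"dp":[0,0,0.004],"angular":[0,0,0]},
    {"dp":[0,0,0.006],"angular":[0,0,0]},
    {"dp":[0,0,0.008],"angular":[0,0,0]},
    {"dp":[0,0,0.008],"angular":[0,0,0]},
  ],
)

```text
t: 6.78
ee_pos: [547.1, -57.4, 141.5]
ee_rot: [[-0.005, 1.0, -0.0], [1.0, 0.005, -0.0], [-0.0, -0.0, -1.0]]
contact_force: [0.8, -0.6, -0.8]
gripper_width: 26.7
grip_force: 59.9
```

Call:
carry_out(
  rows=[
    {"dp":[0,0,0.002],"angular":[0,0,0]},
    {"dp":[0,0,0.004],"angular":[0,0,0]},
    {"dp":[0,0,0.006],"angular":[0,0,0]},
    {"dp":[0,0,0.008],"angular":[0,0,0]},
    {"dp":[0,0,0.008],"angular":[0,0,0]},
  ],
)

```text
t: 7.2
ee_pos: [547.0, -57.3, 138.3]
ee_rot: [[-0.005, 1.0, -0.0], [1.0, 0.005, 0.0], [0.0, -0.0, -1.0]]
contact_force: [-0.3, -0.1, -1.3]
gripper_width: 27.0
grip_force: 59.9
```

Call:
carry_out(
  rows=[
    {"dp":[0,0,0.002],"angular":[0,0,0]},
    {"dp":[0,0,0.004],"angular":[0,0,0]},
    {"dp":[0,0,0.006],"angular":[0,0,0]},
    {"dp":[0,0,0.006],"angular":[0,0,0]},
    {"dp":[0,0,0.006],"angular":[0,0,0]},
  ],
)

```text
t: 7.62
ee_pos: [547.0, -57.6, 136.0]
ee_rot: [[-0.005, 1.0, -0.0], [1.0, 0.005, -0.0], [-0.0, -0.0, -1.0]]
contact_force: [-0.1, -0.3, -0.7]
gripper_width: 26.8
grip_force: 59.9
```

Call:
carry_out(
  rows=[
    {"dp":[0,0,0.002],"angular":[0,0,0]},
    {"dp":[0,0,0.004],"angular":[0,0,0]},
    {"dp":[0,0,0.006],"angular":[0,0,0]},
    {"dp":[0,0,0.006],"angular":[0,0,0]},
  ],
)

```text
t: 7.95
ee_pos: [547.1, -57.7, 134.1]
ee_rot: [[-0.005, 1.0, 0.0], [1.0, 0.005, -0.0], [-0.0, 0.0, -1.0]]
contact_force: [-3.3, -1.3, 3.2]
gripper_width: 26.6
grip_force: 60.3
```

Call:
carry_out(
  rows=[
    {"dp":[0,0,0.002],"angular":[0,0,0]},
    {"dp":[0,0,0.004],"angular":[0,0,0]},
    {"dp":[0,0,0.006],"angular":[0,0,0]},
    {"dp":[0,0,0.006],"angular":[0,0,0]},
  ],
)

```text
t: 8.28
ee_pos: [547.1, -57.6, 131.2]
ee_rot: [[-0.005, 1.0, 0.0], [1.0, 0.005, -0.0], [-0.0, 0.0, -1.0]]
contact_force: [-1.3, -0.7, 1.4]
gripper_width: 26.8
grip_force: 60.3
```

Call:
carry_out(
  rows=[
    {"dp":[0,-0.001,0.002],"angular":[0,0,0]},
    {"dp":[0,-0.001,0.004],"angular":[0,0,0]},
    {"dp":[0,-0.001,0.006],"angular":[0,0,0]},
    {"dp":[0,-0.001,0.006],"angular":[0,0,0]},
  ],
)

```text
t: 8.62
ee_pos: [546.9, -57.5, 128.9]
ee_rot: [[-0.005, 1.0, 0.0], [1.0, 0.005, -0.0], [-0.0, 0.0, -1.0]]
contact_force: [-1.0, -1.6, 4.1]
gripper_width: 26.4
grip_force: 60.3
```

Call:
carry_out(
  rows=[
    {"dp":[0,0,0.002],"angular":[0,0,0]},
    {"dp":[0,0,0.004],"angular":[0,0,0]},
    {"dp":[0,0,0.004],"angular":[0,0,0]},
  ],
)

```text
t: 8.87
ee_pos: [547.0, -57.6, 128.1]
ee_rot: [[-0.005, 1.0, 0.001], [1.0, 0.005, -0.0], [-0.0, 0.001, -1.0]]
contact_force: [-2.8, -0.5, 7.7]
gripper_width: 26.7
grip_force: 60.7
```

Call:
carry_out(
  rows=[
    {"dp":[0,0,0.002],"angular":[0,0,0]},
    {"dp":[0,0,0.004],"angular":[0,0,0]},
    {"dp":[0,0,0.004],"angular":[0,0,0]},
  ],
)

```text
t: 9.12
ee_pos: [547.1, -57.8, 127.3]
ee_rot: [[-0.005, 1.0, 0.001], [1.0, 0.005, 0.0], [0.0, 0.001, -1.0]]
contact_force: [-3.9, -1.7, 11.2]
gripper_width: 26.7
grip_force: 61.0
```

Call:
carry_out(
  rows=[
    {"dp":[0,-0.001,0.002],"angular":[0,0,0]},
    {"dp":[0,-0.001,0.004],"angular":[0,0,0]},
    {"dp":[0,-0.001,0.004],"angular":[0,0,0]},
  ],
)

```text
t: 9.37
ee_pos: [547.1, -57.7, 125.6]
ee_rot: [[-0.005, 1.0, 0.002], [1.0, 0.005, -0.0], [-0.0, 0.002, -1.0]]
contact_force: [-1.4, -1.6, 8.7]
gripper_width: 26.7
grip_force: 61.0
```

Call:
carry_out(
  rows=[
    {"dp":[0,0,0.002],"angular":[0,0,0]},
    {"dp":[0,0,0.003],"angular":[0,0,0]},
    {"dp":[0,0,0.003],"angular":[0,0,0]},
  ],
)

```text
t: 9.62
ee_pos: [547.1, -57.7, 124.2]
ee_rot: [[-0.005, 1.0, 0.002], [1.0, 0.005, -0.0], [-0.0, 0.002, -1.0]]
contact_force: [-3.5, -1.1, 8.6]
gripper_width: 27.0
grip_force: 61.0
```

Call:
carry_out(
  rows=[
    {"dp":[0,0,0.002],"angular":[0,0,0]},
    {"dp":[0,0,0.003],"angular":[0,0,0]},
    {"dp":[0,0,0.003],"angular":[0,0,0]},
  ],
)

```text
t: 9.87
ee_pos: [547.1, -57.7, 123.0]
ee_rot: [[-0.005, 1.0, 0.002], [1.0, 0.005, -0.0], [-0.0, 0.002, -1.0]]
contact_force: [-2.5, -1.8, 7.8]
gripper_width: 26.5
grip_force: 61.0
```

Call:
carry_out(
  rows=[
    {"dp":[0,0,0.002],"angular":[0,0,0]},
    {"dp":[0,0,0.004],"angular":[0,0,0]},
    {"dp":[0,0,0.004],"angular":[0,0,0]},
  ],
)

```text
t: 10.12
ee_pos: [547.1, -57.7, 121.3]
ee_rot: [[-0.005, 1.0, 0.002], [1.0, 0.005, -0.0], [-0.0, 0.002, -1.0]]
contact_force: [-1.4, -1.1, 8.4]
gripper_width: 26.4
grip_force: 60.9
```

Call:
carry_out(
  rows=[
    {"dp":[0,0,0.002],"angular":[0,0,0]},
    {"dp":[0,0,0.004],"angular":[0,0,0]},
    {"dp":[0,0,0.004],"angular":[0,0,0]},
  ],
)

```text
t: 10.37
ee_pos: [547.1, -57.7, 119.7]
ee_rot: [[-0.005, 1.0, 0.002], [1.0, 0.005, -0.0], [-0.0, 0.002, -1.0]]
contact_force: [-2.0, -0.9, 7.8]
gripper_width: 26.9
grip_force: 60.9
```

Call:
carry_out(
  rows=[
    {"dp":[0,0,0.002],"angular":[0,0,0]},
    {"dp":[0,0,0.004],"angular":[0,0,0]},
    {"dp":[0,0,0.004],"angular":[0,0,0]},
  ],
)

```text
t: 10.62
ee_pos: [547.1, -57.8, 118.7]
ee_rot: [[-0.005, 1.0, 0.002], [1.0, 0.005, 0.0], [0.0, 0.002, -1.0]]
contact_force: [-3.4, -0.9, 11.8]
gripper_width: 27.0
grip_force: 61.2
```

Call:
carry_out(
  rows=[
    {"dp":[0,0,0.002],"angular":[0,0,0]},
    {"dp":[0,0,0.003],"angular":[0,0,0]},
    {"dp":[0,0,0.003],"angular":[0,0,0]},
  ],
)

```text
t: 10.87
ee_pos: [547.2, -57.8, 118.7]
ee_rot: [[-0.005, 1.0, 0.002], [1.0, 0.005, 0.001], [0.001, 0.002, -1.0]]
contact_force: [-5.5, -0.5, 17.3]
gripper_width: 26.6
grip_force: 61.6
```

Call:
carry_out(
  rows=[
    {"dp":[0,0,0.001],"angular":[0,0,0]},
    {"dp":[0,0,0.002],"angular":[0,0,0]},
    {"dp":[0,0,0.002],"angular":[0,0,0]},
    {"dp":[0,0,0.002],"angular":[0,0,0]},
  ],
)

```text
t: 11.2
ee_pos: [547.2, -57.9, 118.6]
ee_rot: [[-0.005, 1.0, 0.003], [1.0, 0.005, 0.001], [0.001, 0.003, -1.0]]
contact_force: [-6.3, -0.8, 20.2]
gripper_width: 26.6
grip_force: 61.9
```

Run:
```python
from h import *
s=r.state();print(s['ee_pos'],s['contact_force'])
im,d=r.capture('scene');a=im[150:230,100:240,::-1]
cv2.imwrite('pics/p3.png',cv2.resize(a,(700,400),interpolation=cv2.INTER_CUBIC))
```

```text
[547.22706396 -57.85226514 118.63490627] [-6.27201242 -0.78599797 20.21464932]
```

View pics/p3.png

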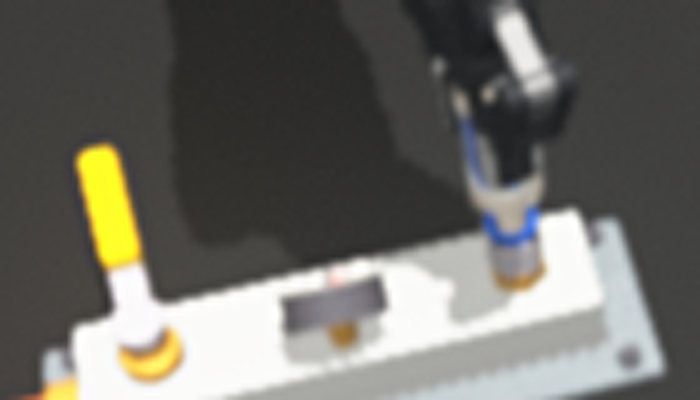

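Call:
carry_out(
  rows=[
    {"dp":[0,-0.002,-0.004],"angular":[0,0,0]},
    {"dp":[0,-0.002,-0.007],"angular":[0,0,0]},
    {"dp":[0,-0.002,-0.007],"angular":[0,0,0]},
  ],
)

```text
t: 11.5
ee_pos: [546.9, -57.7, 118.8]
ee_rot: [[-0.005, 1.0, 0.003], [1.0, 0.005, -0.0], [-0.0, 0.003, -1.0]]
contact_force: [-0.4, -1.7, 7.5]
gripper_width: 26.8
grip_force: 60.1
```

Call:
carry_out(
  rows=[
    {"dp":[0,0,0],"angular":[0,0,0]},
    {"dp":[0,0,0],"angular":[0,0,0]},
    {"dp":[0,0,0],"angular":[0,0,0]},
    {"dp":[0,0,0],"angular":[0,0,0]},
    {"dp":[0,0,0],"angular":[0,0,0]},
  ],
  fingers=60,
)

```text
t: 11.92
ee_pos: [545.2, -57.0, 117.1]
ee_rot: [[-0.006, 1.0, -0.001], [1.0, 0.006, 0.0], [0.0, -0.001, -1.0]]
contact_force: [0.0, -0.7, -0.9]
gripper_width: 60.0
grip_force: 0.0
```

Call:
carry_out(
  rows=[
    {"dp":[0,0,-0.02],"angular":[0,0,0]},
    {"dp":[0,0,-0.06],"angular":[0,0,0]},
    {"dp":[0,0,-0.12],"angular":[0,0,0]},
    {"dp":[0,0,-0.19],"angular":[0,0,0]},
    {"dp":[0,0,-0.25],"angular":[0,0,0]},
  ],
)

```text
t: 12.33
ee_pos: [545.7, -57.5, 219.8]
ee_rot: [[-0.005, 1.0, 0.001], [1.0, 0.005, -0.0], [-0.0, 0.001, -1.0]]
contact_force: [-0.5, 0.9, 0.6]
gripper_width: 59.9
grip_force: 0.0
```

Run:
```python
from h import *
np.set_printoptions(precision=1,suppress=True)
s=r.state();print(s['ee_pos'],s['contact_force'])
im,d=r.capture('scene');a=im[130:230,100:240,::-1]
cv2.imwrite('pics/p4.png',cv2.resize(a,(700,500),interpolation=cv2.INTER_CUBIC))
P=cloud('scene',d)[155:200,185:215].reshape(-1,3);P=P[(P[:,2]>85)&(P[:,2]<180)&(abs(P[:,0]-550)<25)&(abs(P[:,1]+57)<25)];print(len(P),P.max(0),P.mean(0))
# lever from first depth
P=cloud('scene',np.load('scene0.npy'));t=np.load('scene0i.npy').astype(int)
m=(t[...,0]>150)&(t[...,1]>140)&(t[...,2]<90);m[:,150:]=0;m[205:]=0;q=P[m];q=q[abs(q[:,2]-70)<10];print('sleeve',len(q),q.mean(0),cv2.minAreaRect(q[:,:2].astype(np.float32)))
```

```text
[545.7 -57.5 219.8] [-0.5  0.9  0.6]
459 [564.3 -43.6 164.1] [556.3 -59.5 137.2]
sleeve 170 [ 463.3 -196.8   71.1] ((460.8906555175781, -196.9457550048828), (14.137206077575684, 60.4118537902832), 82.90250396728516)
```

View pics/p4.png

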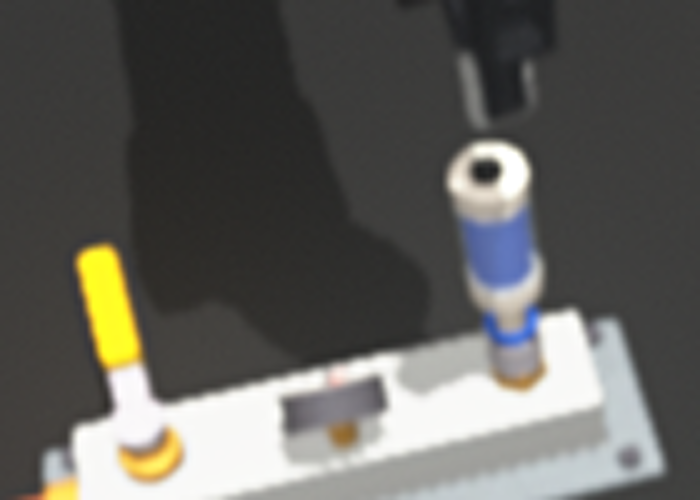

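```bash
cat > lev.py <<'E'
import sys
from h import *
# args: z  then pairs theta_deg,d
z=float(sys.argv[1]);s=r.state();R0=np.array(s['ee_rot']);e=np.array(s['ee_pos'])
print(e.round(1),np.round(s['contact_force'],1),s['gripper_width'])
for a in sys.argv[2:]:
    th,d=map(float,a.split(','));f=np.radians(168.2+th);n=np.array([np.sin(f),-np.cos(f),0]);u=np.array([np.cos(f),np.sin(f),0])
    p=np.array([516.4,-204.5,z])+72*u+d*n;R=np.stack([n,[n[1],-n[0],0],[0,0,-1]],1)
    print(a,p.round(),'dp',np.round(R0.T@(p-e)/400,3),'ang',np.round(cv2.Rodrigues(R0.T@R)[0].ravel()/np.pi,3))
E
python3 lev.py 220 4.7,36
```

```text
[548.9 -58.2 225.1] [ 2.3 -0.9  2.5] 59.843087492742
4.7,36 [ 449. -160.  220.] dp [-0.253 -0.25   0.01 ] ang [ 0.004 -0.     0.041]
```

Call:
carry_out(
  rows=[
    {"dp":[-0.063,-0.062,0],"angular":[0,0,0.01]},
    {"dp":[-0.126,-0.125,0],"angular":[0,0,0.02]},
    {"dp":[-0.19,-0.188,0.005],"angular":[0,0,0.03]},
    {"dp":[-0.253,-0.25,0.01],"angular":[0,0,0.041]},
    {"dp":[-0.253,-0.25,0.01],"angular":[0,0,0.041]},
  ],
  fingers=0,
)

```text
t: 12.8
ee_pos: [440.1, -166.4, 214.3]
ee_rot: [[0.137, 0.991, -0.003], [0.991, -0.137, -0.002], [-0.003, -0.002, -1.0]]
contact_force: [-0.0, -1.4, 0.4]
gripper_width: 0.8
grip_force: 0.0
```

Call:
carry_out(
  rows=[
    {"dp":[0,0,0],"angular":[0,0,0]},
    {"dp":[0,0,0],"angular":[0,0,0]},
    {"dp":[0,0,0],"angular":[0,0,0]},
  ],
)

```text
t: 13.05
ee_pos: [447.1, -157.9, 213.9]
ee_rot: [[0.121, 0.993, 0.001], [0.993, -0.121, 0.0], [0.001, 0.001, -1.0]]
contact_force: [0.4, 0.1, 0.4]
gripper_width: -0.1
grip_force: 0.0
```

```bash
python3 lev.py 60 4.7,36
```

```text
[ 447.1 -157.9  213.9] [0.4 0.1 0.4] -0.07715345129227745
4.7,36 [ 449. -160.   60.] dp [-0.005  0.006  0.385] ang [ 0.    -0.     0.001]
```

Call:
carry_out(
  rows=[
    {"dp":[-0.002,0.005,0.08],"angular":[0,0,0]},
    {"dp":[-0.002,0.005,0.17],"angular":[0,0,0]},
    {"dp":[-0.002,0.005,0.25],"angular":[0,0,0]},
    {"dp":[-0.002,0.005,0.33],"angular":[0,0,0]},
    {"dp":[-0.002,0.005,0.385],"angular":[0,0,0]},
  ],
)

```text
t: 13.47
ee_pos: [447.4, -158.0, 56.8]
ee_rot: [[0.12, 0.993, -0.004], [0.993, -0.12, 0.001], [0.001, -0.004, -1.0]]
contact_force: [-0.3, 0.1, -0.6]
gripper_width: -0.3
grip_force: 0.0
```

Call:
carry_out(
  rows=[
    {"dp":[0,0,0],"angular":[0,0,0]},
    {"dp":[0,0,0],"angular":[0,0,0]},
    {"dp":[0,0,0],"angular":[0,0,0]},
  ],
)

```text
t: 13.72
ee_pos: [449.7, -160.2, 60.9]
ee_rot: [[0.122, 0.993, 0.002], [0.993, -0.122, -0.001], [-0.001, 0.002, -1.0]]
contact_force: [0.7, 0.6, 0.4]
gripper_width: 0.2
grip_force: 0.0
```

```bash
python3 lev.py 60 4.7,18 10,18 15,18 20,18 25,18
python3 - <<'E'
from h import *
im,d=r.capture('scene');a=im[130:250,80:240,::-1]
cv2.imwrite('pics/v1.png',cv2.resize(a,(800,600),interpolation=cv2.INTER_CUBIC))
E
```

```text
[ 449.7 -160.2   60.9] [0.7 0.6 0.4] 0.19770072849801532
4.7,18 [ 447. -178.   60.] dp [-0.044 -0.001  0.002] ang [0.001 0.    0.001]
10,18 [ 445. -184.   60.] dp [-0.061 -0.004  0.002] ang [ 0.001  0.    -0.029]
15,18 [ 444. -191.   60.] dp [-0.077 -0.006  0.002] ang [ 0.001  0.    -0.057]
20,18 [ 443. -197.   60.] dp [-0.093 -0.007  0.002] ang [ 0.001  0.    -0.084]
25,18 [ 442. -203.   60.] dp [-0.11  -0.006  0.002] ang [ 0.001  0.    -0.112]
```

View pics/v1.png

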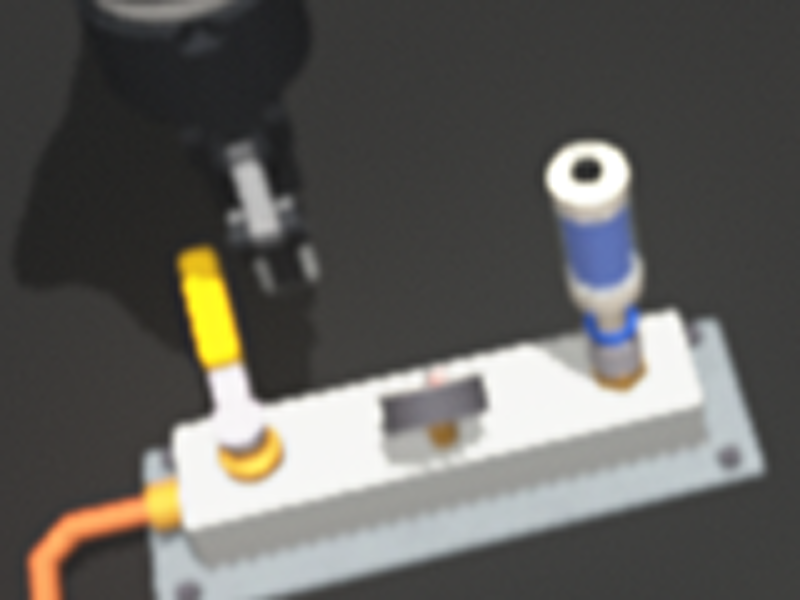

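The fingers (275,260) sit just to the +y side of the yellow sleeve (210,310), and the tube stands in the port. I'll push now.

Call:
carry_out(
  rows=[
    {"dp":[-0.044,-0.001,0.002],"angular":[0,0,0]},
    {"dp":[-0.061,-0.004,0.002],"angular":[0,0,-0.029]},
    {"dp":[-0.077,-0.006,0.002],"angular":[0,0,-0.057]},
    {"dp":[-0.093,-0.007,0.002],"angular":[0,0,-0.084]},
    {"dp":[-0.11,-0.006,0.002],"angular":[0,0,-0.112]},
  ],
)

```text
t: 14.18
ee_pos: [442.7, -201.8, 60.8]
ee_rot: [[-0.233, 0.973, 0.005], [0.973, 0.233, 0.002], [0.001, 0.005, -1.0]]
contact_force: [2.6, 3.6, -1.8]
gripper_width: -0.2
grip_force: 1.6
```

```bash
python3 lev.py 60 25,17 32,17 39,17 45,17 51,17; python3 -c "
from station import r;print(r.state()['joint_positions'])"
```

```text
[ 442.7 -201.8   60.8] [ 2.6  3.6 -1.8] -0.23996992664353137
25,17 [ 442. -204.   60.] dp [-0.006 -0.002  0.002] ang [ 0.002 -0.     0.001]
32,17 [ 443. -213.   60.] dp [-0.028 -0.006  0.002] ang [ 0.002 -0.    -0.037]
39,17 [ 445. -222.   60.] dp [-0.051 -0.007  0.002] ang [ 0.002 -0.    -0.076]
45,17 [ 447. -230.   60.] dp [-0.07  -0.006  0.002] ang [ 0.002 -0.    -0.11 ]
51,17 [ 450. -237.   60.] dp [-0.089 -0.003  0.002] ang [ 0.002  0.    -0.143]
[ -1.88133027  22.19347816  30.7685119  110.48482043 -14.71578293
  50.94242612  49.7952126 ]
```

Call:
carry_out(
  rows=[
    {"dp":[-0.028,-0.006,0.002],"angular":[0,0,-0.037]},
    {"dp":[-0.051,-0.007,0.002],"angular":[0,0,-0.076]},
    {"dp":[-0.07,-0.006,0.002],"angular":[0,0,-0.11]},
    {"dp":[-0.089,-0.003,0.002],"angular":[0,0,-0.143]},
    {"dp":[-0.089,-0.003,0.002],"angular":[0,0,-0.143]},
  ],
)

```text
t: 14.6
ee_pos: [449.0, -239.1, 60.1]
ee_rot: [[-0.628, 0.778, 0.004], [0.778, 0.628, -0.001], [-0.003, 0.003, -1.0]]
contact_force: [0.1, 0.5, 1.0]
gripper_width: 0.5
grip_force: 0.1
```

```bash
python3 lev.py 60 51,17 58,17 65,17 71,17 77,17; python3 -c "
from station import r;print(r.state()['joint_positions'])"
```

```text
[ 449.  -239.1   60.1] [0.1 0.5 1. ] 0.5019195575778668
51,17 [ 450. -237.   60.] dp [0.003 0.005 0.   ] ang [ 0.001  0.001 -0.002]
58,17 [ 454. -245.   60.] dp [-0.019  0.001  0.   ] ang [ 0.001  0.001 -0.04 ]
65,17 [ 460. -252.   60.] dp [-0.042  0.     0.   ] ang [ 0.001  0.001 -0.079]
71,17 [ 465. -258.   60.] dp [-0.061  0.002  0.   ] ang [ 0.001  0.001 -0.113]
77,17 [ 471. -263.   60.] dp [-0.08   0.005  0.001] ang [ 0.001  0.001 -0.146]
[  6.64066875  23.77462716  24.98073175 107.03282161 -12.65009827
  51.66767948  76.53939771]
```

Call:
carry_out(
  rows=[
    {"dp":[-0.019,0.001,0],"angular":[0,0,-0.04]},
    {"dp":[-0.042,0,0],"angular":[0,0,-0.079]},
    {"dp":[-0.061,0.002,0],"angular":[0,0,-0.113]},
    {"dp":[-0.08,0.005,0],"angular":[0,0,-0.146]},
    {"dp":[-0.08,0.005,0],"angular":[0,0,-0.146]},
  ],
)

```text
t: 15.02
ee_pos: [469.6, -263.1, 59.3]
ee_rot: [[-0.907, 0.422, 0.002], [0.422, 0.907, -0.001], [-0.002, -0.0, -1.0]]
contact_force: [0.1, -0.3, 0.3]
gripper_width: -0.0
grip_force: 0.0
```

```bash
python3 lev.py 60 77,17 82,17 86,17 89,17 91,17
python3 - <<'E'
from h import *
print(r.state()['joint_positions'])
im,d=r.capture('scene');P=cloud('scene',d);t=im.astype(int)
m=(t[...,0]>150)&(t[...,1]>140)&(t[...,2]<90);m[:,180:]=0;q=P[m];q=q[abs(q[:,2]-70)<10];print(len(q),q.mean(0),cv2.minAreaRect(q[:,:2].astype(np.float32)))
E
```

```text
[ 469.6 -263.1   59.3] [ 0.1 -0.3  0.3] -0.012720188078392739
77,17 [ 471. -263.   60.] dp [-0.002  0.002 -0.002] ang [-0.     0.001 -0.001]
82,17 [ 476. -266.   60.] dp [-0.018 -0.001 -0.002] ang [-0.     0.001 -0.029]
86,17 [ 480. -269.   60.] dp [-0.031 -0.002 -0.002] ang [-0.     0.001 -0.051]
89,17 [ 484. -271.   60.] dp [-0.041 -0.003 -0.002] ang [-0.     0.001 -0.068]
91,17 [ 486. -272.   60.] dp [-0.047 -0.003 -0.002] ang [-0.     0.001 -0.079]
[ 13.16966607  26.24908103  18.84611313 102.20070642 -10.27541985
  53.09910999 101.42074451]
249 [ 496.31159749 -257.8107039    70.23254234] ((493.4010314941406, -256.7157897949219), (59.25476837158203, 21.250398635864258), 65.82577514648438)
```

Call:
carry_out(
  rows=[
    {"dp":[-0.018,-0.001,-0.002],"angular":[0,0,-0.029]},
    {"dp":[-0.031,-0.002,-0.002],"angular":[0,0,-0.051]},
    {"dp":[-0.041,-0.003,-0.002],"angular":[0,0,-0.068]},
    {"dp":[-0.041,-0.003,-0.002],"angular":[0,0,-0.068]},
    {"dp":[-0.041,-0.003,-0.002],"angular":[0,0,-0.068]},
  ],
)

```text
t: 15.48
ee_pos: [482.6, -270.7, 59.2]
ee_rot: [[-0.975, 0.223, -0.0], [0.223, 0.975, -0.001], [-0.0, -0.001, -1.0]]
contact_force: [-1.6, -0.7, -0.2]
gripper_width: -0.0
grip_force: 0.7
```

```bash
cat > chk.py <<'E'
from h import *
im,d=r.capture('scene');P=cloud('scene',d);t=im.astype(int)
m=(t[...,0]>150)&(t[...,1]>140)&(t[...,2]<90);m[:,180:]=0;q=P[m];q=q[abs(q[:,2]-70)<10]
a=cv2.minAreaRect(q[:,:2].astype(np.float32));print(len(q),q.mean(0),a)
a=cv2.fitLine(q[:,:2].astype(np.float32),cv2.DIST_L2,0,.01,.01).ravel();print('theta',(np.degrees(np.arctan2(a[1],a[0]))%180)+180-168.2)
E
python3 chk.py; python3 lev.py 60 89,17 91,17 92,17 92,15 92,25 92,60
```

```text
263 [ 507.58983826 -261.35560056   70.1684086 ] ((504.2583312988281, -260.1332702636719), (57.673709869384766, 20.65003204345703), 74.844482421875)
theta 87.72763
[ 482.6 -270.6   59.2] [-1.4 -0.6 -0.7] 0.15264281984399738
89,17 [ 484. -271.   60.] dp [-0.003 -0.    -0.002] ang [-0.  0. -0.]
91,17 [ 486. -272.   60.] dp [-0.01  -0.001 -0.002] ang [-0.     0.    -0.011]
92,17 [ 487. -273.   60.] dp [-0.013 -0.002 -0.002] ang [-0.     0.    -0.017]
92,15 [ 489. -273.   60.] dp [-0.018 -0.002 -0.002] ang [-0.     0.    -0.017]
92,25 [ 480. -271.   60.] dp [ 0.007 -0.003 -0.002] ang [-0.     0.    -0.017]
92,60 [ 445. -265.   60.] dp [ 0.095 -0.008 -0.002] ang [-0.     0.    -0.017]
```

Call:
carry_out(
  rows=[
    {"dp":[-0.006,0,0],"angular":[0,0,0]},
    {"dp":[-0.012,0,0],"angular":[0,0,0]},
    {"dp":[-0.015,0,0],"angular":[0,0,0]},
    {"dp":[-0.015,0,0],"angular":[0,0,0]},
  ],
)

```text
t: 15.87
ee_pos: [483.6, -270.9, 59.0]
ee_rot: [[-0.975, 0.222, -0.01], [0.222, 0.975, 0.003], [0.011, 0.001, -1.0]]
contact_force: [-11.6, 1.7, 9.2]
gripper_width: -0.0
grip_force: 5.9
```

```bash
python3 chk.py;python3 lev.py 60 90,17
```

```text
258 [ 508.32025565 -261.64429509   70.08415964] ((505.7854309082031, -260.55853271484375), (57.85797882080078, 19.77875518798828), 75.0129165649414)
theta 88.36543
[ 483.6 -270.9   59. ] [-11.6   2.8   9.5] -0.14346383920192426
90,17 [ 485. -272.   60.] dp [-0.004 -0.001 -0.003] ang [ 0.    -0.003 -0.006]
```

Call:
carry_out(
  rows=[
    {"dp":[0.02,0,0],"angular":[0,0,0]},
    {"dp":[0.06,0,0],"angular":[0,0,0]},
    {"dp":[0.1,0,-0.05],"angular":[0,0,0]},
    {"dp":[0.1,0,-0.15],"angular":[0,0,0]},
    {"dp":[0.1,0,-0.25],"angular":[0,0,0]},
  ],
)

```text
t: 16.33
ee_pos: [448.4, -261.3, 158.9]
ee_rot: [[-0.975, 0.221, -0.002], [0.221, 0.975, 0.002], [0.002, 0.002, -1.0]]
contact_force: [0.6, 0.4, -0.1]
gripper_width: 0.1
grip_force: 0.0
```

Call:
carry_out(
  rows=[
    {"dp":[0,0,-0.1],"angular":[0,0,0]},
    {"dp":[0,0,-0.1],"angular":[0,0,0]},
    {"dp":[0,0,-0.1],"angular":[0,0,0]},
  ],
)

```text
t: 16.58
ee_pos: [453.0, -263.5, 202.7]
ee_rot: [[-0.976, 0.219, 0.01], [0.219, 0.976, -0.004], [-0.01, -0.001, -1.0]]
contact_force: [0.7, -0.2, 0.2]
gripper_width: 0.1
grip_force: 0.0
```

```bash
python3 chk.py
python3 - <<'E'
from h import *
s=r.state();print(s['ee_pos'],s['contact_force'])
im,d=r.capture('scene')
cv2.imwrite('pics/end.png',im[...,::-1])
E
```

```text
250 [ 508.9337917  -261.01973592   70.16782425] ((507.25640869140625, -260.9023132324219), (57.830142974853516, 15.288263320922852), 77.20594024658203)
theta 89.904495
[ 451.36181861 -262.5673049   200.28109602] [-0.22153259  0.16736513 -1.33602101]
```

View pics/end.png

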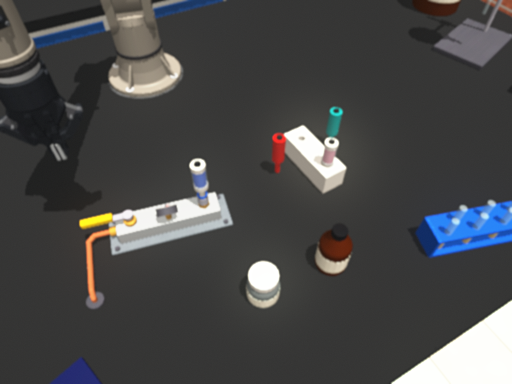

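The final picture shows the fresh tube upright in the port at (200,182) and the lever in line with the block at (97,221). The spent tube (330,150), bottle and jar haven't moved, and the robot is clear of everything.

```bash
python3 -c "
from station import r;print(r.sign_off())"
```

```text
the job is handed in; nothing more can be done
None
```

The job is handed in, with no verdict returned: the blue tube was pushed to the shoulder about 24.6 mm down (20 N peak reading) and released, the valve lever was then swung to its stop at about 89°, and the spent tube, bottle and jar look unmoved in the final picture.

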